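Couple the pressure sensor to the tilted gas nipple and hold it on

ROBOT

A 6-joint arm with a two-finger parallel gripper is mounted at the origin on the work surface. World frame = base frame: x ahead of the robot, y to its left, z up, the work surface at z = 0. Lengths are in m, angles in rad, forces in N, time in s.
With the tool pointing down it reaches from about 0.35 to 0.975 m from the base axis. Payload 4.9 kg.
Tool frame: the origin (TCP) lies at the very end of the fingers, on their centre line; the grasp point (between the pads) lies 19 mm behind it (env.tcp_to_grasp is the distance from the TCP to the grasp point, in m); z points along the fingers, y is the direction in which the jaws open and shut (so a half turn about z gives the same grasp; the last joint's range is limited). The gripper opens to 85 mm and grips with 20 to 120 N. Pads are 22 mm wide; open, the fingers measure 114 mm over their backs; the gripper's body (76 mm by 85 mm) begins 54 mm behind the grasp point. The pads swing forward as they close: fully open they stand 13 mm farther back than shut.
Start: joints at [-1.305, 0.053, 1.613, -0, 1.476, -0.119], TCP at [0.235, -0.579, 0.231] pointing down, gripper open.
Joint ranges: [-3.01, 3.01], [-1.01, 2.22], [0.06, 2.58], [-1.02, 4.17], [0.09, 2.62], [-3.14, 3.14]. Speed limits (rad/s): [2.57, 2.57, 3.14, 3.14, 3.14, 3.14].

INTERFACE

Orientations are given as a unit quaternion [x, y, z, w].
In Python, from bench import env, imaging, ticket gives the robot as it stands.
- The arm moves only by the tool servo_tool, never from a script. Its argument "rows" is a list of rows, each a list of 4 numbers: the shift along the tool's x, y, z in cm, then the turn about the tool's z in degrees. In form: [[dx, dy, dz, spin], ...]. A call has 1 to 10 rows; each row is the pose to reach, as a shift and turn from the pose measured when the call began, along the tool's axes at that moment; what a row does not reach only later rows make up. A row lasts 1/12 s, in which the tool goes at most 41.7 mm and 7.16 degrees, less where a joint would pass 70% of its speed; a pose out of reach is approached as far as the arm can. A call with a gripper value outside its range is refused whole. "grip" is the closure, from -1 (fully open) to 1 (shut), set as the call begins (left out, the last holds). The fingers move at their own pace and stop on an object; the grip force is fixed at half the most. Time passes only in rows, so rows that repeat a pose let the fingers close. It gives the time, the measured TCP pose, the force and the opening at its end, in the units of the state.
- env.state(): the state, without advancing time (a new reading comes with each control period).
- imaging.capture(name): name is "side" or "top" or "wrist"; returns a dict with "frame" (480x640x3 uint8, red, green, blue), "range_z" (480x640 float32, m along the optical axis (not along the pixel's ray), 0 where there is no reading), "fx", "fy", "cx", "cy" (pixels), "R" (3x3) and "t" (3): a world point X has camera coordinates R X + t; the wrist camera has in their place "tool_from_camera" (4x4, takes a point from camera to tool coordinates, whose origin is the TCP and whose axes are the flange's). Camera axes: x right, y down, z forward; pixel columns grow to the right and rows downward; lengths in m; the calibration is good to about 2 mm. A picture is of the moment at which its call begins: read the wrist's pose just before it.
- ticket.hand_in(): hands the job in, once; it reports no verdict.
The state is a dict: "t": time; "qpos": joint angles; "dq": joint speeds; "joint_torque": joint torques, N m; "tool_pos": TCP position; "ee_rot": TCP orientation; "contact_force": force on the tool from outside, world axes, zero at the start; "torque": the same for the moment, N m; "width": finger opening in m.
Only numpy, scipy, OpenCV 4.12 (cv2) and the standard library are available. Lean on these libraries where they do the work, as an engineer would, in place of code of your own. Each camera call takes 0.05 s, during which the arm holds its last target. There are 200 camera calls.

TASK

On the gas test stand, fold the hinged cover up until it stands upright and leave it so; then take the pressure sensor out of its cradle and push its coupler squarely onto the tilted brass nipple until the sprung sleeve snaps down. The spring would throw the sensor off again, so finish while still gripping the sensor and holding it pressed fully home. Do not disturb the glassware and bottles.

Things in the scene. Friction and masses are not known exactly. Their poses are not given: they have to be found in the camera images.
- cover (a joint): Angle of the hinged aluminium cover of the test stand: 0 = lying level over the nipple, pi/2 = standing upright, stop at 2.2. It starts between 0 and 0.35. The hinge is stiff: the cover stays where it is left (about 3 N at the bar moves it).
- hinge (a point): Middle of the cover's hinge line, 100 mm above the bench at the far side of the stand; x away from the robot's side, y along the hinge line, z up. The cover, a plate 97 mm long, 88 mm wide, 3 mm thick, reaches from it towards -x when level; at angle q a point at distance r from the hinge lies at x = -r cos q, z = +r sin q from it.
- cover_bar (a point): Middle of the cover's steel grip bar: a round bar 12 mm in diameter and 88 mm long, parallel to the hinge (the point's y axis), 150 mm from the hinge line. Two thin arms at its ends (76 mm free between them) join it to the plate, whose edge is 50 mm from the bar. Pinched from above, the bar can turn between the fingers as the cover swings.
- nipple: Brass nipple, 14 mm diameter, 34 mm long, last 8 mm tapering to 7 mm. Origin on its axis at the face of the round boss (42 mm diameter), 55 mm above the bench; z axis along the nipple, outwards, tilted 0.44 rad from vertical to the robot's side (away from the hinge). A sprung steel sleeve, 32 mm diameter, surrounds it; its top face is 14 mm from the origin when up, 5.5 mm when fully down.
- stand: Fixed grey test stand that carries nipple, cover and hinge. Origin under the nipple on the bench; x towards the hinge (which is at x 60 mm), y along the hinge line, z up. Base 110 mm wide, 22 mm high, from x -60 to 75 mm.
- sleeve (a joint): How far the sprung sleeve is pushed down the nipple, m: 0 = up, 0.0085 = fully down at its stop. Spring: it resists with about 14 N at first, then snaps through and eases to about 6 N just before the stop, which is hard (press no farther than needed); it always pushes back up and does not latch.
- sensor_center (a point): Middle of the pressure sensor's grip body, a black block 34 x 34 mm (sides along x and y), 60 mm tall. Under it on the same axis: a round steel coupler 28 mm in diameter, 42 mm long, open 18 mm bore 42 mm deep. z points from coupler to body. 102 mm tall in all, about 160 g; it starts upright, coupler down, in the cradle, this point 79 mm above the bench.
- coupler_mouth (a point): Centre of the coupler's open mouth, the sensor's lower end, 72 mm below sensor_center along the sensor's axis.
- cradle: Grey plastic cradle fixed on the bench, 90 x 90 x 25 mm, origin at the centre of its underside. Its hole, 31 mm in diameter and 18 mm deep, holds the coupler's lower end.
- beaker: Glass beaker, 72 mm in diameter, 95 mm tall, origin at the centre of its underside. Leave alone.
- wash_bottle: White plastic bottle, 56 mm in diameter, 130 mm tall, origin at the centre of its underside. Leave alone.
- jar: Small amber glass jar, 52 mm in diameter, 60 mm tall, origin at the centre of its underside. Leave alone.
Mind the look-alikes: they are no part of the job. Of the things that look like the stand, the largest one is meant.

How it is judged:
By the outcome, as a careful person would: the job done as asked, in the order asked, and still so for the second after the job is handed in, while the arm keeps its last pose, push and grip.
It also fails if it takes over 54 s, if anything falls off the work surface, if the arm or the gripper's body presses on something with over 40 N, if the wrist force passes 120 N, or if a joint passes its speed limit or range.

## Working session

There is one attempt and no reset: what is moved stays moved. The work goes in short steps, Python scripts to look and compute and a tool call to move; the robot and the scene stay as the last step left them, time stands still between calls to the robot, and variables do not carry over. Pictures are saved under pics/ and viewed, about 8 in all and at most 12, crops included, and the job is handed in when it is done.

Besides the shell and the picture viewer there is one more tool, called as name([rows], argument=value, ...), one row to a line, values as JSON. servo_tool: Moves the arm, as the interface text tells. Its arguments: {"type":"object","properties":{"rows":{"type":"array"},"grip":{"type":"number"}},"required":["rows"]}

```bash
mkdir -p pics; ls; cat > h.py <<'E'
import numpy as np, cv2
from bench import env, imaging, ticket
from scipy.spatial.transform import Rotation as Rn
def cap(n):
    s=env.state(); c=imaging.capture(n)
    if n=="wrist":
        T=np.eye(4); T[:3,:3]=Rn.from_quat(s["ee_rot"]).as_matrix(); T[:3,3]=s["tool_pos"]
        M=np.linalg.inv(T@c["tool_from_camera"]); c["R"],c["t"]=M[:3,:3],M[:3,3]
    return c
def cloud(c):
    z=c["range_z"]; v,u=np.mgrid[:480,:640]
    P=np.stack([(u-c["cx"])/c["fx"]*z,(v-c["cy"])/c["fy"]*z,z],-1)
    W=(P-c["t"])@c["R"]; W[z==0]=np.nan
    return W
def save(c,n): cv2.imwrite("pics/"+n,c["frame"][:,:,::-1])
E
python3 - <<'E'
from h import *
a=[]
for n in("top","side"):
    c=cap(n); np.save(n,c,allow_pickle=True); a.append(c["frame"]); print(n,-c["R"].T@c["t"])
im=np.vstack([cv2.resize(x,(400,300)) for x in a]); 
for n,x in zip(("top","side"),a): cv2.imwrite(f"pics/{n}1.png",x[:,:,::-1])
print(env.state(), env.tcp_to_grasp)
E
```

```text
pics
top [0.43702995 0.01951236 1.37895854]
side [ 0.40049705 -0.57788647  0.75051828]
{'t': 0.1, 'qpos': array([-1.30500231e+00,  5.32942640e-02,  1.61412621e+00,  2.99881878e-06,
        1.47601201e+00, -1.19005115e-01]), 'dq': array([ 1.43226492e-03,  6.79905006e-04, -1.57476551e-03, -7.22976166e-05,
        1.21244254e-03, -1.19008513e-03]), 'joint_torque': array([ 1.52728494e-04, -3.94905818e+01, -3.71363032e+01, -1.74564484e-04,
        3.87080392e-03, -5.09982627e-06]), 'tool_pos': array([ 0.23445987, -0.57875897,  0.23020205]), 'ee_rot': array([ 9.81547841e-01,  1.91214511e-01, -6.59676100e-05, -9.17549014e-04]), 'contact_force': array([0.56806528, 0.39478931, 0.46182549]), 'torque': array([-0.01649775,  0.00702414,  0.0288808 ]), 'width': 0.08539534803639803} 0.0187
```

View pics/top1.png

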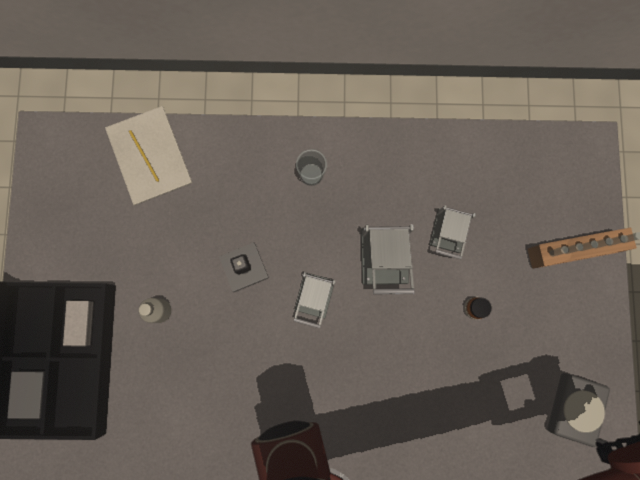

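View pics/side1.png

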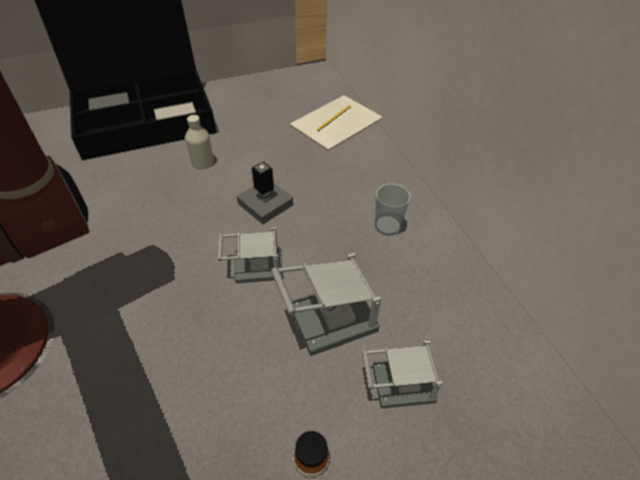

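The top view shows three stand-like things: small at (314,300), large at (389,260) and small at (453,233). The large one fits, since it must be the biggest. The sensor is at (240,264) in its cradle, the beaker at (311,167), the bottle at (150,309) and the jar at (480,307). I'll confirm with a crop while measuring.

```bash
python3 - <<'E'
from h import *
c=np.load("top.npy",allow_pickle=True).item(); s=np.load("side.npy",allow_pickle=True).item()
W=cloud(c); S=cloud(s)
f=c["frame"]
cr=cv2.resize(f[215:305,350:430],(560,630)[::1],interpolation=cv2.INTER_CUBIC)
cr2=cv2.resize(s["frame"][240:360,255:395],None,fx=4,fy=4,interpolation=cv2.INTER_CUBIC)
cv2.imwrite("pics/crop.png",np.hstack([cv2.resize(cr,(340,383)),cv2.resize(cr2,(447,383))])[:,:,::-1])
def fit(P,name):
    m=P.mean(0); u,d,v=np.linalg.svd(P-m,full_matrices=False); n=v[2]*np.sign(v[2][2])
    print(name,len(P),"mean",m.round(4),"n",n.round(4),"rms",d[2]/len(P)**.5)
    xy=P[:,:2].astype(np.float32); print("  rect",cv2.minAreaRect(xy))
# stand in top: bright plate
def reg(W,u0,u1,v0,v1,z0,z1,img,thr):
    P=W[v0:v1,u0:u1].reshape(-1,3); g=img[v0:v1,u0:u1].reshape(-1,3).mean(1)
    return P[(P[:,2]>z0)&(P[:,2]<z1)&(g>thr)]
print("table z",np.nanmedian(W[340:350,200:240,2]))
fit(reg(W,372,408,231,266,.06,.3,f,90),"plate top")
fit(reg(S,310,366,266,300,.06,.3,s["frame"],90),"plate side")
# bar in top
P=reg(W,366,416,284,298,.05,.3,f,0); print("bar zone",np.percentile(P,[2,50,98],axis=0).round(3))
# sensor top face
P=W[250:280,225:260].reshape(-1,3);P=P[P[:,2]>.098];fit(P,"sensor top")
P=S[155:200,245:280].reshape(-1,3);P=P[P[:,2]>.05];print("sensor side",np.percentile(P,[2,50,98],axis=0).round(3))
P=W[238:298,220:275].reshape(-1,3);P=P[(P[:,2]>.018)&(P[:,2]<.032)];fit(P,"cradle")
for n,(u0,u1,v0,v1) in dict(beaker=(290,332,145,190),bottle=(135,170,292,325),jar=(464,496,293,323)).items():
    P=W[v0:v1,u0:u1].reshape(-1,3);P=P[P[:,2]>.03];print(n,np.percentile(P,[2,50,98],axis=0).round(3).tolist())
E
```

```text
table z -0.0013339913483156915
plate top 1256 mean [ 0.6029 -0.1565  0.1142] n [0.2772 0.0034 0.9608] rms 0.0023644111465467785
  rect ((0.6033667325973511, -0.15681228041648865), (0.0797482281923294, 0.08267496526241302), 88.47893524169922)
plate side 1779 mean [ 0.6015 -0.1594  0.1152] n [0.2884 0.0144 0.9574] rms 0.0015548323932668708
  rect ((0.6030852794647217, -0.15889999270439148), (0.07810822874307632, 0.09952690452337265), 85.5609130859375)
bar zone [[ 0.501 -0.202  0.137]
 [ 0.508 -0.162  0.145]
 [ 0.52  -0.117  0.15 ]]
sensor top 241 mean [0.5651 0.1761 0.1082] n [ 0.0169 -0.0384  0.9991] rms 0.002890974519988136
  rect ((0.5654833912849426, 0.17674250900745392), (0.034272123128175735, 0.033909302204847336), 21.94461441040039)
sensor side [[0.544 0.154 0.052]
 [0.562 0.164 0.091]
 [0.584 0.188 0.111]]
cradle 1134 mean [0.5638 0.175  0.0239] n [ 0.0014 -0.0035  1.    ] rms 0.002714284638253066
  rect ((0.5653915405273438, 0.17695479094982147), (0.09039241075515747, 0.09056466817855835), 23.390064239501953)
beaker [[0.764, -0.012, 0.032], [0.813, 0.021, 0.075], [0.831, 0.053, 0.098]]
bottle [[0.435, 0.345, 0.035], [0.459, 0.362, 0.089], [0.485, 0.391, 0.132]]
jar [[0.455, -0.393, 0.031], [0.477, -0.368, 0.058], [0.498, -0.35, 0.065]]
```

View pics/crop.png

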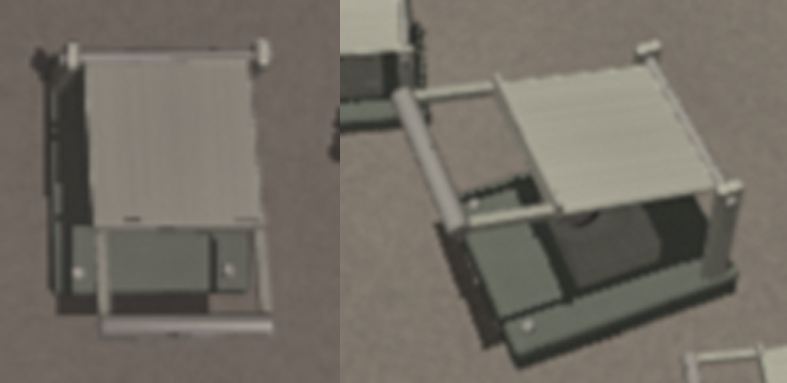

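The crop confirms it: this is the largest stand, with its grip bar on the robot's side and its cover raised about 0.28 rad. Hinge is at (0.652, -0.16, 0.10) and bar at (0.508, -0.16, 0.142). The sensor is at (0.565, 0.177), yaw about 22°. Moving to above the bar.

servo_tool([
  [3.3,-2.3,0,-7],
  [6.6,-4.6,0,-14],
  [9.9,-6.9,0,-21],
  [13.2,-9.2,0,-28],
  [16.5,-11.5,0,-35],
  [19.8,-13.8,0,-42],
  [23.1,-16.1,0,-49],
  [26.4,-18.4,0,-56],
  [29.7,-20.7,0,-63],
  [33,-23,0,-70],
], grip=0.0)

```text
t: 0.93
tool_pos: [0.4544, -0.2397, 0.2303]
ee_rot: [0.692, 0.722, 0.0, -0.001]
contact_force: [1.1, -1.2, -0.0]
width: 0.0427
```

```bash
cat >> h.py <<'E'
def goto(p,yaw=None):
    "tool-frame shift (cm) and spin (deg) to world p and tool-x yaw (deg)"
    s=env.state(); R=Rn.from_quat(s["ee_rot"]).as_matrix()
    d=R.T@(np.array(p)-s["tool_pos"])*100; y=np.degrees(np.arctan2(R[1,0],R[0,0]))
    print("t",round(s["t"],2),"pos",s["tool_pos"].round(4),"yaw",y.round(2),"z",R[:,2].round(3),"F",s["contact_force"].round(1),"w",round(s["width"],4))
    print("shift cm",d.round(2),"spin",None if yaw is None else round((y-yaw+180)%360-180,1))
E
python3 - <<'E'
from h import *
c=cap("wrist"); W=cloud(c); save(c,"w1.png")
goto([.508,-.1595,.20],92)
# plate and bar
P=W.reshape(-1,3); P=P[(P[:,0]>.46)&(P[:,0]<.7)&(abs(P[:,1]+.16)<.08)]
b=P[(P[:,2]>.135)&(P[:,2]<.16)&(P[:,0]<.525)&(P[:,0]>.49)]
print(len(P),len(b)); 
if len(b): print(b.mean(0),b.max(0),b.min(0),np.degrees(np.arctan(np.polyfit(b[:,1],b[:,0],1)[0])))
E
```

```text
t 0.98 pos [ 0.4576 -0.2341  0.2303] yaw 92.98 z [ 0.002  0.007 -1.   ] F [ 1.1  4.3 -0.8] w 0.0425
shift cm [7.17 5.42 3.09] spin 1.0
73136 3750
[ 0.50818218 -0.15753032  0.14563572] [ 0.52494379 -0.11716046  0.14949167] [ 0.50104077 -0.20507722  0.13519781] -0.6417145887827679
```

servo_tool([
  [3.6,2.7,1.0,1],
  [7.2,5.3,2.5,2],
  [7.2,5.3,3.0,2],
  [7.2,5.3,3.0,2],
  [7.2,5.3,3.0,2],
])

```text
t: 1.4
tool_pos: [0.5063, -0.1585, 0.1997]
ee_rot: [0.7, 0.714, 0.002, -0.003]
contact_force: [0.1, -0.4, 0.3]
width: 0.0428
```

```bash
python3 - <<'E'
from h import *
c=cap("wrist"); W=cloud(c); save(c,"w2.png")
P=W.reshape(-1,3)
b=P[(P[:,2]>.13)&(P[:,2]<.16)&(P[:,0]<.518)&(P[:,0]>.49)&(abs(P[:,1]+.16)<.034)]
t=b[b[:,2]>np.percentile(b[:,2],70)]
print(b.mean(0),t.mean(0),b.max(0),b.min(0),np.degrees(np.arctan(np.polyfit(t[:,1],t[:,0],1)[0])))
p=P[(P[:,2]>.09)&(P[:,2]<.15)&(P[:,0]>.565)&(P[:,0]<.64)&(abs(P[:,1]+.16)<.035)]
if len(p)>50:
    m=p.mean(0);n=np.linalg.svd(p-m,full_matrices=False)[2][2];print("plate",len(p),m,n)
goto([.508,-.160,.123],91)
E
```

```text
[ 0.50779254 -0.15829121  0.14648869] [ 0.50786203 -0.15870117  0.14780353] [ 0.51413681 -0.12602281  0.14923655] [ 0.50151209 -0.19398961  0.14222604] -1.4011792173492172
plate 10636 [ 0.60089808 -0.15845767  0.1166879 ] [0.27505176 0.00825862 0.96139395]
t 1.45 pos [ 0.5064 -0.1595  0.2006] yaw 90.99 z [ 0.001  0.007 -1.   ] F [0.1 0.2 1.5] w 0.0426
shift cm [-0.11  0.15  7.76] spin -0.0
```

View pics/w2.png

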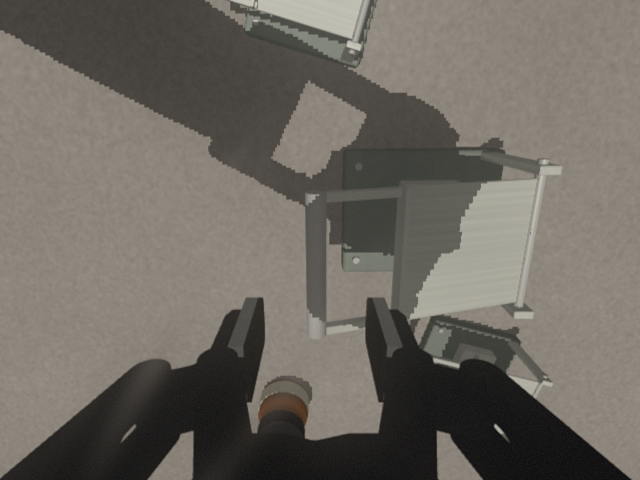

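The bar lies between the open fingers (u≈316, v 195–335), and the plate edge (u≈398) is clear of the right finger. I'll descend and pinch.

servo_tool([
  [0,0.1,2.5,0],
  [0,0.15,5.0,0],
  [0,0.15,7.3,0],
  [0,0.15,7.8,0],
  [0,0.15,7.8,0],
])

```text
t: 1.87
tool_pos: [0.5064, -0.1596, 0.121]
ee_rot: [0.702, 0.712, 0.002, -0.004]
contact_force: [-0.2, -0.1, -0.0]
width: 0.0425
```

servo_tool([
  [0,0,0,0],
  [0,0,0,0],
  [0,0,0,0],
  [0,0,0,0],
  [0,0,0,0],
  [0,0,0,0],
], grip=1.0)

```text
t: 2.37
tool_pos: [0.5066, -0.1606, 0.1221]
ee_rot: [0.702, 0.713, 0.001, -0.003]
contact_force: [-3.6, -3.4, 2.9]
width: 0.0099
```

```bash
python3 - <<'E'
from h import *
goto([.508,-.160,.123],91.4)
q0=.279;h=np.array([.652,.1])
for q in np.linspace(q0,np.pi/2,21)[1:]:
    print(np.round([ (.15*(np.cos(q0)-np.cos(q)))*100, -(.15*(np.sin(q)-np.sin(q0)))*100],2).tolist(),end=" ")
E
```

```text
t 2.37 pos [ 0.5066 -0.1606  0.1221] yaw 90.88 z [-0.002  0.006 -1.   ] F [-3.6 -3.4  2.9] w 0.0099
shift cm [ 0.05  0.14 -0.09] spin -0.5
[0.3, -0.92] [0.65, -1.82] [1.07, -2.7] [1.53, -3.55] [2.06, -4.36] [2.63, -5.14] [3.25, -5.88] [3.92, -6.58] [4.64, -7.24] [5.39, -7.85] [6.18, -8.41] [7.01, -8.91] [7.87, -9.36] [8.75, -9.76] [9.66, -10.09] [10.59, -10.37] [11.53, -10.59] [12.49, -10.74] [13.45, -10.84] [14.42, -10.87]
```

servo_tool([
  [0,0.3,-0.92,0],
  [0,0.65,-1.82,0],
  [0,1.07,-2.7,0],
  [0,1.53,-3.55,0],
  [0,2.06,-4.36,0],
  [0,2.63,-5.14,0],
  [0,3.25,-5.88,0],
  [0,3.92,-6.58,0],
  [0,4.64,-7.24,0],
  [0,5.4,-7.85,0],
])

```text
t: 3.2
tool_pos: [0.5588, -0.1593, 0.2032]
ee_rot: [0.701, 0.713, -0.0, -0.006]
contact_force: [-14.2, 1.6, 10.2]
width: 0.0099
```

```bash
python3 - <<'E'
from h import *
goto([.652,-.160,.231],91)
E
```

```text
t 3.2 pos [ 0.5588 -0.1593  0.2032] yaw 90.91 z [-0.009  0.008 -1.   ] F [-14.2   1.6  10.2] w 0.0099
shift cm [-0.2   9.29 -2.86] spin -0.1
```

servo_tool([
  [0,0.75,-0.7,0],
  [0,1.6,-1.2,0],
  [0,2.45,-1.6,0],
  [0,3.3,-2.0,0],
  [0,4.2,-2.4,0],
  [0,5.1,-2.65,0],
  [0,6.05,-2.85,0],
  [0,7.0,-3.0,0],
  [0,8.0,-3.1,0],
  [0,9.0,-3.1,0],
])

```text
t: 4.03
tool_pos: [0.6505, -0.1569, 0.2372]
ee_rot: [0.701, 0.713, 0.001, -0.006]
contact_force: [-4.1, 2.0, 4.2]
width: 0.0095
```

servo_tool([
  [0,0,0,0],
  [0,0,0,0],
])

```text
t: 4.2
tool_pos: [0.6516, -0.1568, 0.2371]
ee_rot: [0.701, 0.713, 0.001, -0.005]
contact_force: [1.7, -1.7, -3.5]
width: 0.0096
```

```bash
python3 - <<'E'
from h import *
goto([.652,-.160,.231],91)
S=cloud(cap("side")); P=S.reshape(-1,3)
P=P[(abs(P[:,1]+.16)<.035)&(P[:,2]>.115)&(P[:,2]<.185)&(P[:,0]>.58)&(P[:,0]<.7)]
print(len(P),P.mean(0))
if len(P)>30:
    n=np.linalg.svd(P-P.mean(0),full_matrices=False)[2][2];print(n, "q",np.degrees(np.arctan2(abs(n[0]),n[2]*np.sign(n[0]))))
E
```

```text
t 4.2 pos [ 0.6516 -0.1568  0.2371] yaw 90.98 z [-0.005  0.009 -1.   ] F [ 1.7 -1.7 -3.5] w 0.0096
shift cm [-0.33  0.03  0.6 ] spin -0.0
630 [ 0.64854998 -0.16098944  0.15144677]
[ 0.99968433  0.02473062 -0.00443146] q 90.25398270932799
```

The cover stands at about 90.3°. I'll release it and lift.

servo_tool([
  [0,0,0,0],
  [0,0,0,0],
  [0,0,0,0],
  [0,0,0,0],
], grip=0.0)

```text
t: 4.58
tool_pos: [0.6515, -0.1567, 0.2381]
ee_rot: [0.701, 0.713, 0.002, -0.005]
contact_force: [0.2, 0.0, -0.5]
width: 0.0429
```

servo_tool([
  [0,0,-1.0,0],
  [0,0,-3.0,0],
  [0,0,-5.5,0],
  [0,0,-6,0],
  [0,0,-6,0],
])

```text
t: 5.0
tool_pos: [0.653, -0.1577, 0.3023]
ee_rot: [0.701, 0.713, 0.003, -0.002]
contact_force: [0.3, 0.7, 0.1]
width: 0.0428
```

```bash
python3 - <<'E'
from h import *
goto([.5645,.1765,.17],22.5)
c=cap("side"); W=cloud(c); P=W.reshape(-1,3)
save(c,"s2.png")
P=P[(abs(P[:,1]+.16)<.035)&(P[:,2]>.115)&(P[:,2]<.185)&(P[:,0]>.58)&(P[:,0]<.7)]
n=np.linalg.svd(P-P.mean(0),full_matrices=False)[2][2];n*=np.sign(n[0]);print(n,P.mean(0))
W=cloud(cap("top"))
# nipple region from top
P=W.reshape(-1,3);P=P[(P[:,0]>.54)&(P[:,0]<.64)&(abs(P[:,1]+.16)<.05)&(P[:,2]>.058)&(P[:,2]<.095)]
print("nipple",len(P),P.mean(0),P.max(0),P.min(0))
E
```

```text
t 5.0 pos [ 0.653  -0.1577  0.3023] yaw 90.96 z [ 0.002  0.007 -1.   ] F [0.3 0.7 0.1] w 0.0428
shift cm [33.47 -8.32 13.45] spin 68.5
[ 9.99662780e-01  2.59502076e-02 -9.55730771e-04] [ 0.64843581 -0.16121584  0.15127235]<stdin>:10: RuntimeWarning: Mean of empty slice.
  ret = um.true_divide(
Traceback (most recent call last):
ValueError: zero-size array to reduction operation maximum which has no identity
```

View pics/s2.png

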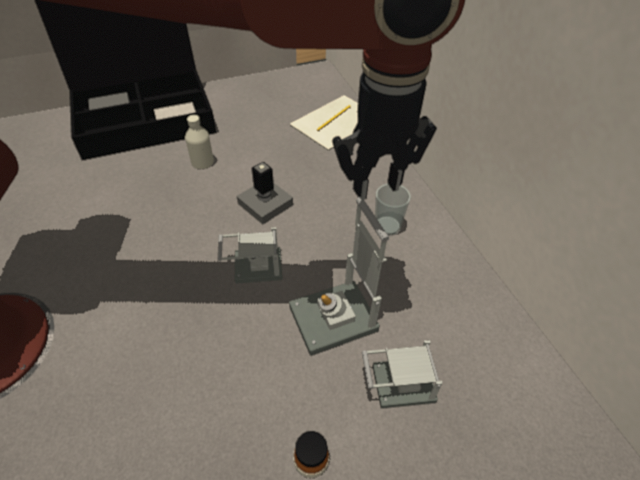

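The cover is upright and the brass nipple is visible at (326,299). Next, the sensor.

servo_tool([
  [3.7,-0.9,0,7],
  [7.4,-1.8,0,14],
  [11.1,-2.7,1,21],
  [14.8,-3.6,3,28],
  [18.5,-4.5,4.5,35],
  [22.2,-5.4,6,42],
  [26,-6.4,7.5,49],
  [29.7,-7.3,9,56],
  [33,-8.2,10.3,63],
  [33.5,-8.3,11,68.5],
], grip=-0.6)

```text
t: 5.93
tool_pos: [0.5585, 0.1816, 0.1868]
ee_rot: [0.981, 0.194, -0.004, -0.006]
contact_force: [0.2, -0.4, -0.5]
width: 0.0681
```

servo_tool([
  [0,0,0,0],
  [0,0,0,0],
])

```text
t: 6.1
tool_pos: [0.5563, 0.1821, 0.1836]
ee_rot: [0.981, 0.196, -0.007, -0.006]
contact_force: [-0.0, -0.5, 1.3]
width: 0.0684
```

```bash
python3 - <<'E'
from h import *
c=cap("wrist"); W=cloud(c); save(c,"w3.png"); P=W.reshape(-1,3)
d=np.hypot(P[:,0]-.565,P[:,1]-.1765)
b=P[(P[:,2]>.095)&(P[:,2]<.12)&(d<.03)]; print("sensor",b.mean(0),b[:,2].max(),cv2.minAreaRect(b[:,:2].astype(np.float32)))
b=P[(P[:,2]>.018)&(P[:,2]<.032)&(d<.07)]; print("cradle",len(b),cv2.minAreaRect(b[:,:2].astype(np.float32)))
goto([.565,.1765,.062],22.5)
T=cap("top"); W=cloud(T);P=W.reshape(-1,3);k=(P[:,0]>.53)&(P[:,0]<.65)&(abs(P[:,1]+.16)<.06)&(P[:,2]>.04)&(P[:,2]<.095)
n=P[k]; print("nip",len(n),n.max(0),n.min(0))
f=T["frame"].reshape(-1,3)[k].astype(int); br=n[(f[:,0]-f[:,2])>40]; print("brass",len(br),br.mean(0) if len(br) else 0, br[:20])
np.save("top2",T,allow_pickle=True)
E
```

```text
sensor [0.56957284 0.17750232 0.10907313] 0.11352898413114829 ((0.5674575567245483, 0.17649802565574646), (0.03368954360485077, 0.03395144268870354), 20.94922637939453)
cradle 8466 ((0.5669059157371521, 0.17621281743049622), (0.09038667380809784, 0.0902394950389862), 23.093904495239258)
t 6.15 pos [0.5574 0.1813 0.185 ] yaw 22.56 z [-0.014  0.009 -1.   ] F [-0.1  0.1  0. ] w 0.0685
shift cm [ 0.63  0.91 12.28] spin 0.1
nip 409 [ 0.64975549 -0.10310751  0.09455136] [ 0.57241468 -0.20783802  0.04007431]
brass 28 [ 0.58105776 -0.1576046   0.08157586] [[ 0.58975539 -0.15879596  0.07190528]
 [ 0.58700814 -0.1537716   0.07519197]
 [ 0.5864343  -0.15534161  0.08048548]
 [ 0.58705065 -0.15830427  0.0754349 ]
 [ 0.5863772  -0.15973637  0.08159112]
 [ 0.58404708 -0.15297694  0.08110355]
 [ 0.58390096 -0.15503358  0.08270217]
 [ 0.58349208 -0.1567686   0.08661849]
 [ 0.58391884 -0.15950872  0.08316127]
 [ 0.58363735 -0.16138693  0.08595209]
 [ 0.58186901 -0.15308926  0.08019107]
 [ 0.58195933 -0.155429    0.07969468]
 [ 0.58143414 -0.15701812  0.08471522]
 [ 0.58115344 -0.15889275  0.08754264]
 [ 0.58201919 -0.16219457  0.08009845]
 [ 0.57902885 -0.15240246  0.08529196]
 [ 0.57927267 -0.15492223  0.08338778]
 [ 0.57879272 -0.15654978  0.08807505]
 [ 0.57941339 -0.15954546  0.08274042]
 [ 0.57882033 -0.16101427  0.08845506]]
```

servo_tool([
  [0.4,0.6,1,0],
  [0.6,0.9,4,0],
  [0.6,0.9,7,0],
  [0.6,0.9,10,0],
  [0.6,0.9,12,0],
  [0.6,0.9,12.3,0],
  [0.6,0.9,12.3,0],
])

```text
t: 6.78
tool_pos: [0.5652, 0.1747, 0.0612]
ee_rot: [0.981, 0.194, -0.007, -0.006]
contact_force: [0.6, -0.3, 0.5]
width: 0.0681
```

servo_tool([
  [0,0,0,0],
  [0,0,0,0],
  [0,0,0,0],
  [0,0,0,0],
  [0,0,0,0],
  [0,0,0,0],
], grip=1.0)

```text
t: 7.28
tool_pos: [0.5668, 0.1748, 0.0634]
ee_rot: [0.981, 0.195, -0.005, -0.006]
contact_force: [-0.2, -1.3, 5.6]
width: 0.0337
```

servo_tool([
  [0,0,-0.5,0],
  [0,0,-1.0,0],
  [0,0,-1.0,0],
])

```text
t: 7.53
tool_pos: [0.5674, 0.1749, 0.0745]
ee_rot: [0.981, 0.195, -0.004, -0.006]
contact_force: [-0.2, -0.3, -2.5]
width: 0.0335
```

```bash
python3 - <<'E'
from h import *
goto([.566,.1765,.07],22.5)
E
```

```text
t 7.53 pos [0.5674 0.1749 0.0745] yaw 22.45 z [-0.01  0.01 -1.  ] F [-0.2 -0.3 -2.5] w 0.0335
shift cm [-0.07 -0.19  0.45] spin -0.1
```

Gripped. The tool can't tilt, so I'll pivot the sensor about the jaw axis: with its lower end still about 5 mm in the fixed cradle, I'll shift the tool towards -x.

servo_tool([
  [0,0,-0.1,0],
  [-0.4,0,-0.1,0],
  [-0.8,0,-0.1,0],
  [-1.2,0,-0.1,0],
  [-1.5,0,-0.1,0],
  [-1.5,0,-0.1,0],
])

```text
t: 8.03
tool_pos: [0.5557, 0.1704, 0.0768]
ee_rot: [0.981, 0.194, -0.0, -0.007]
contact_force: [5.4, 3.5, -2.6]
width: 0.0333
```

```bash
cat >> h.py <<'E'
def tilt():
    "sensor in the grip: black body side profile from wrist/side cloud, in tool x/z plane"
    s=env.state(); R=Rn.from_quat(s["ee_rot"]).as_matrix(); G=s["tool_pos"]-.0187*R[:,2]
    c=cap("side"); W=cloud(c); Q=(W-G)@R
    return c,Q,G
E
python3 - <<'E'
from h import *
goto([.566,.1765,.07],22.5)
c,Q,G=tilt(); np.save("Q",Q)
uv=c["R"]@G+c["t"]; u,v=int(c["fx"]*uv[0]/uv[2]+c["cx"]),int(c["fy"]*uv[1]/uv[2]+c["cy"]); print(u,v)
a=c["frame"][v-60:v+60,u-70:u+70]; b=cap("wrist")["frame"]
cv2.imwrite("pics/t1.png",np.hstack([cv2.resize(a,(460,394),interpolation=cv2.INTER_CUBIC),cv2.resize(b,(340,394))])[:,:,::-1])
E
```

```text
t 8.03 pos [0.5557 0.1704 0.0768] yaw 22.42 z [-0.003  0.013 -1.   ] F [ 5.4  3.5 -2.6] w 0.0333
shift cm [ 1.18 -0.16  0.69] spin -0.1
258 174
```

View pics/t1.png

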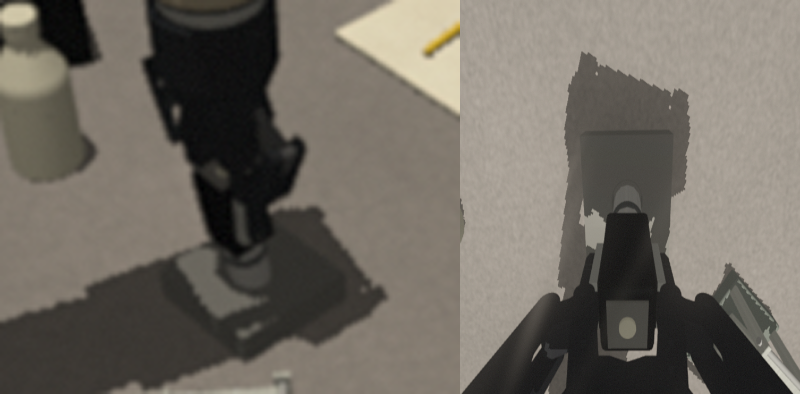

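The sensor is leaning as intended: in the right half the coupler shows at (627,200) and the top tag at (627,325). Side force is only 6 N. Continuing.

servo_tool([
  [-0.4,0,0,0],
  [-0.8,0,0,0],
  [-1.2,0,0,0],
  [-1.6,0,0,0],
  [-1.8,0,0,0],
  [-1.8,0,0,0],
])

```text
t: 8.63
tool_pos: [0.5412, 0.1645, 0.0779]
ee_rot: [0.981, 0.194, 0.003, -0.007]
contact_force: [5.4, 3.3, -2.5]
width: 0.0334
```

```bash
cat >> h.py <<'E'
def wtilt():
    s=env.state(); R=Rn.from_quat(s["ee_rot"]).as_matrix(); G=s["tool_pos"]-.0187*R[:,2]
    c=cap("wrist"); Q=(cloud(c)-G)@R; P=Q.reshape(-1,3); g=c["frame"].reshape(-1,3).max(1)
    k=(abs(P[:,1])<.014)&(abs(P[:,2])<.07)&(abs(P[:,0])<.06); P=P[k]; g=g[k]
    np.save("P",np.c_[P,g]); return P,g,c
def plane(P,it=200,tol=.0015):
    rng=np.random.default_rng(0); best=None
    for _ in range(it):
        a=P[rng.choice(len(P),3,0)]; n=np.cross(a[1]-a[0],a[2]-a[0]); l=np.linalg.norm(n)
        if l<1e-7: continue
        k=abs((P-a[0])@(n/l))<tol
        if best is None or k.sum()>best.sum(): best=k
    Q=P[best]; m=Q.mean(0); n=np.linalg.svd(Q-m,full_matrices=False)[2][2]
    return n,m,best
E
python3 - <<'E'
from h import *
goto([.566,.1765,.07],22.5)
P,g,c=wtilt(); save(c,"w4.png"); print(len(P),np.percentile(P,[2,50,98],axis=0).round(4).tolist())
for i in range(3):
    n,m,k=plane(P); print(n.round(3),m.round(4),k.sum(),"angle x-z",np.degrees(np.arctan2(n[2],n[0])).round(1)); P=P[~k]
    if len(P)<60: break
E
```

```text
t 8.63 pos [0.5412 0.1645 0.0779] yaw 22.4 z [ 0.004  0.016 -1.   ] F [ 5.4  3.3 -2.5] w 0.0334
shift cm [ 2.75 -0.16  0.82] spin -0.1
23154 [[-0.0132, -0.0135, -0.0675], [0.0143, 0.0, -0.0259], [0.0344, 0.0135, 0.0587]]
[-0.952 -0.004  0.305] [ 0.0188  0.     -0.0087] 9839 angle x-z 162.3
[0.991 0.006 0.131] [ 0.0113 -0.0002 -0.0564] 5267 angle x-z 7.5
[-0.297  0.006 -0.955] [-0.0037 -0.0001 -0.0272] 3478 angle x-z -107.3
```

servo_tool([
  [0,0,0.15,0],
  [-0.4,0,0.2,0],
  [-0.8,0,0.2,0],
  [-1.1,0,0.2,0],
  [-1.1,0,0.2,0],
])

```text
t: 9.1
tool_pos: [0.5328, 0.161, 0.077]
ee_rot: [0.981, 0.194, 0.007, -0.008]
contact_force: [4.6, 3.4, -1.3]
width: 0.0336
```

```bash
cat >> h.py <<'E'
def sens(world=True):
    P,g,c=wtilt(); s=env.state(); R=Rn.from_quat(s["ee_rot"]).as_matrix(); G=s["tool_pos"]-.0187*R[:,2]
    P=P[P[:,2]>-.045]
    n1,m1,k=plane(P); n2,m2,k2=plane(P[~k]); 
    if abs(n1[0])<abs(n2[0]): n1,m1,n2,m2=n2,m2,n1,m1
    n1*=np.sign(n1[0]); n2*=-np.sign(n2[2])
    a=np.array([[n1[0],n1[2]],[n2[0],n2[2]]]); b=np.array([n1@m1-.017,n2@m2-.030])
    C=np.linalg.solve(a,b)
    th=np.degrees([np.arctan2(-n1[2],n1[0]),np.arctan2(-n2[0],-n2[2])])
    print("tilt deg",th.round(2),"center rel grasp, tool x,z mm",(C*1000).round(1),"pts",k.sum(),k2.sum())
    t=np.radians(th.mean()); ax=R@np.array([-np.sin(t),0,-np.cos(t)]); ctr=G+R@np.array([C[0],0,C[1]])
    print("axis world",ax.round(3),"center",ctr.round(4),"mouth",(ctr-.072*ax).round(4)); return c
E
python3 - <<'E'
from h import *
goto([.566,.1765,.07],22.5); sens()
E
```

```text
t 9.1 pos [0.5328 0.161  0.077 ] yaw 22.39 z [ 0.01   0.018 -1.   ] F [ 4.6  3.4 -1.3] w 0.0336
shift cm [ 3.65 -0.16  0.76] spin -0.1
tilt deg [23.48 20.24] center rel grasp, tool x,z mm [5.5 1.4] pts 11002 3592
axis world [-0.353 -0.158  0.922] center [0.5377 0.1628 0.0944] mouth [0.5631 0.1742 0.0281]
```

The front face reads about 24.4° in the world frame, against a target of 25.2°. I'll lift clear and carry it to the stand.

servo_tool([
  [0,0,-2,0],
  [0,0,-5,0],
  [0,0,-8,0],
  [-1,2,-10.5,3],
  [-2.4,5.7,-12,6],
  [-3.8,9.2,-12,9],
  [-5.3,12.7,-12,12],
  [-6.8,16.3,-12,15],
  [-8.2,19.8,-12,18],
  [-9.7,23.3,-12,21],
])

```text
t: 9.98
tool_pos: [0.5292, -0.095, 0.1915]
ee_rot: [1.0, 0.011, 0.004, -0.009]
contact_force: [0.2, -0.4, -1.9]
width: 0.0334
```

```bash
python3 - <<'E'
from h import *
goto([.5313,-.1595,.175],1.4); sens()
for n in("top","side"):
    c=np.load("top2.npy",allow_pickle=True).item() if n=="top" else cap("side")
    W=cloud(c); f=c["frame"].astype(int); m=((f[...,0]-f[...,2])>40)&(abs(W[...,0]-.585)<.04)&(abs(W[...,1]+.16)<.03)&(W[...,2]>.05)&(W[...,2]<.1)
    v,u=np.where(m); P=W[m]; print(n,len(P),"uv",u.mean(),v.mean(),u.min(),u.max(),v.min(),v.max())
    if len(P): print(P.mean(0).round(4),P.min(0).round(4),P.max(0).round(4)); t=P[P[:,2]>.08]; print("tip pts",len(t),t.mean(0).round(4))
    np.save("brass_"+n,P)
    if n=="side": np.save("side3",c,allow_pickle=True)
E
```

```text
t 9.98 pos [ 0.5292 -0.095   0.1915] yaw 1.24 z [ 0.007  0.018 -1.   ] F [ 0.2 -0.4 -1.9] w 0.0334
shift cm [0.06 6.48 1.53] spin -0.2
tilt deg [23.59 20.79] center rel grasp, tool x,z mm [5.4 1.4] pts 10963 3577
axis world [-0.384 -0.017  0.923] center [ 0.5344 -0.1016  0.2087] mouth [ 0.562  -0.1004  0.1423]
top 28 uv 388.07142857142856 259.32142857142856 386 390 256 262
[ 0.5811 -0.1576  0.0816] [ 0.5744 -0.165   0.0598] [ 0.5898 -0.1524  0.0885]
tip pts 22 [ 0.5805 -0.1575  0.0838]
side 70 uv 325.8857142857143 299.4 321 331 295 304
[ 0.5804 -0.1618  0.0787] [ 0.5728 -0.1661  0.0668] [ 0.5907 -0.1466  0.0873]
tip pts 33 [ 0.5779 -0.1602  0.0834]
```

servo_tool([
  [-0.5,3,0,0],
  [-1.3,6,0.5,0],
  [-0.8,6,1.5,0],
  [-0.2,6,3,0],
  [0.4,6,4.2,0],
  [0.55,6,4.5,0],
  [0.55,6,4.5,0],
  [0.55,6,4.5,0],
])

```text
t: 10.75
tool_pos: [0.5357, -0.1564, 0.1452]
ee_rot: [1.0, 0.009, 0.003, -0.008]
contact_force: [0.7, -0.4, -1.7]
width: 0.033
```

```bash
python3 - <<'E'
from h import *
goto([.5313,-.1595,.175],1.4); w=sens()["frame"]
s=cap("side"); np.save("side4",s,allow_pickle=True); a=cv2.resize(s["frame"][225:345,260:380],(400,400),interpolation=cv2.INTER_CUBIC)
t=cap("top"); b=cv2.resize(w[120:440,160:480],(400,400))
cv2.imwrite("pics/a1.png",np.hstack([a,b])[:,:,::-1])
E
```

```text
t 10.75 pos [ 0.5357 -0.1564  0.1452] yaw 1.04 z [ 0.006  0.017 -1.   ] F [ 0.7 -0.4 -1.7] w 0.033
shift cm [-0.43  0.26 -2.98] spin -0.4
tilt deg [22.71 20.17] center rel grasp, tool x,z mm [5.4 1.5] pts 10957 3728
axis world [-0.372 -0.022  0.928] center [ 0.5414 -0.1569  0.1632] mouth [ 0.5682 -0.1553  0.0964]
```

View pics/a1.png

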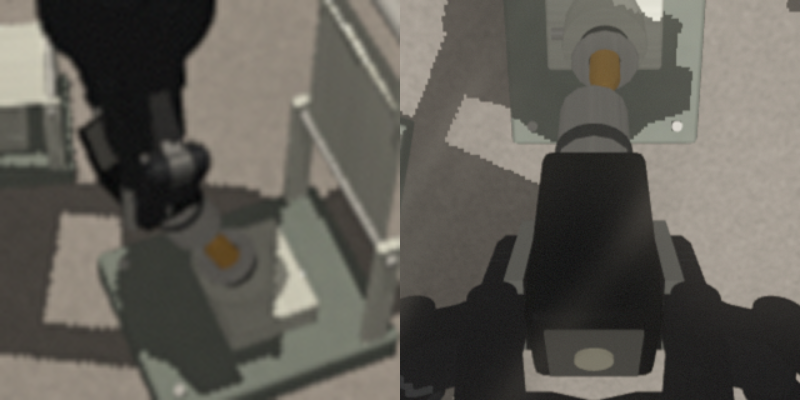

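The coupler mouth is just short of the nipple (right half: coupler axis u≈594, nipple u≈604). There is a small sideways offset, which I'll measure from the wrist depth.

```bash
cat > nip.py <<'E'
from h import *
s=env.state(); R=Rn.from_quat(s["ee_rot"]).as_matrix(); G=s["tool_pos"]-.0187*R[:,2]
c=cap("wrist"); W=cloud(c); Q=(W-G)@R; f=c["frame"].astype(int); v,u=np.mgrid[:480,:640]
m=((f[...,0]-f[...,2])>40)&(Q[...,0]>.02)&(Q[...,0]<.09)&(abs(Q[...,1])<.02)
print("brass",m.sum(),"uv",u[m].mean(),v[m].mean(),u[m].min(),u[m].max(),v[m].min(),v[m].max(),"toolxyz",np.nanmean(Q[m],0).round(4),"world",np.nanmean(W[m],0).round(4))
P=W[m]; P=P[~np.isnan(P[:,0])]; d=np.linalg.svd(P-P.mean(0),full_matrices=False)[2]; print("dirs",d.round(3)[0])
# coupler: row-wise silhouette just above body
k=(Q[...,0]>.018)&(Q[...,0]<.045)&(abs(Q[...,1])<.017)&(Q[...,2]>.034)&(Q[...,2]<.068)&~m
print("coupler",k.sum(),"y range",np.nanpercentile(Q[k][:,1],[2,50,98]).round(4),"u",u[k].min(),u[k].max(),"v",v[k].min(),v[k].max())
print("brass y range",np.nanpercentile(Q[m][:,1],[2,50,98]).round(4))
# boss/sleeve plane points near nipple
E
python3 nip.py
```

```text
brass 613 uv 322.2773246329527 175.53181076672104 310 334 161 191 toolxyz [0.0492 0.0037 0.0867] world [ 0.5862 -0.1588  0.0789]
dirs [ 0.531  0.035 -0.847]
coupler 2104 y range [-0.0138 -0.0004  0.0125] u 284 345 v 192 241
brass y range [-0.0025  0.0037  0.0099]
```

servo_tool([
  [0.05,0.2,0,0],
  [0.05,0.4,0,0],
  [0.05,0.4,0,0],
  [0.26,0.4,0.45,0],
  [0.47,0.4,0.9,0],
  [0.68,0.4,1.35,0],
  [0.9,0.4,1.8,0],
  [0.9,0.4,1.8,0],
])

```text
t: 11.62
tool_pos: [0.5452, -0.1602, 0.1267]
ee_rot: [1.0, 0.009, 0.003, -0.008]
contact_force: [0.4, -0.1, -2.9]
width: 0.0332
```

```bash
python3 nip.py; python3 - <<'E'
from h import *
goto([.5313,-.1595,.175],1.4); sens()
E
```

```text
brass 132 uv 316.4621212121212 185.5151515151515 304 328 182 189 toolxyz [0.0457 0.0004 0.075 ] world [ 0.5912 -0.1589  0.0707]
dirs [0.021 0.998 0.064]
coupler 2091 y range [-0.0138 -0.0004  0.0125] u 284 345 v 191 241
brass y range [-0.0057  0.0007  0.0061]
t 11.67 pos [ 0.5452 -0.1603  0.1273] yaw 1.01 z [ 0.006  0.017 -1.   ] F [ 0.   0.4 -1.3] w 0.0336
shift cm [-1.36 -0.19 -4.78] spin -0.4
tilt deg [21.87 19.65] center rel grasp, tool x,z mm [5.3 1.5] pts 11031 3751
axis world [-0.361 -0.021  0.932] center [ 0.5506 -0.1606  0.1451] mouth [ 0.5766 -0.1591  0.0779]
```

servo_tool([
  [0.15,0.05,0.35,0],
  [0.28,0.08,0.7,0],
  [0.4,0.08,1.05,0],
  [0.4,0.08,1.05,0],
])

```text
t: 12.05
tool_pos: [0.5498, -0.1612, 0.1173]
ee_rot: [1.0, 0.009, 0.004, -0.008]
contact_force: [-0.0, 0.6, -1.6]
width: 0.0334
```

```bash
python3 - <<'E'
from h import *
goto([.5313,-.1595,.175],1.4); sens()
E
```

```text
t 12.05 pos [ 0.5498 -0.1612  0.1173] yaw 1.01 z [ 0.007  0.016 -1.   ] F [-0.   0.6 -1.6] w 0.0334
shift cm [-1.8  -0.29 -5.78] spin -0.4
tilt deg [23.09 21.36] center rel grasp, tool x,z mm [5.5 1.6] pts 11130 3663
axis world [-0.385 -0.022  0.923] center [ 0.555  -0.1613  0.1345] mouth [ 0.5827 -0.1597  0.068 ]
```

servo_tool([
  [0.07,0,0.2,0],
  [0.13,0,0.4,0],
  [0.18,0,0.6,0],
  [0.22,0,0.75,0],
  [0.22,0,0.75,0],
])

```text
t: 12.52
tool_pos: [0.5525, -0.161, 0.1112]
ee_rot: [1.0, 0.009, 0.004, -0.008]
contact_force: [-1.8, 2.0, 5.9]
width: 0.0331
```

```bash
python3 - <<'E'
from h import *
goto([.5313,-.1595,.175],1.4); sens()
E
```

```text
t 12.52 pos [ 0.5525 -0.161   0.1112] yaw 1.02 z [ 0.008  0.016 -1.   ] F [-1.8  2.   5.9] w 0.0331
shift cm [-2.06 -0.29 -6.39] spin -0.4
tilt deg [23.32 20.35] center rel grasp, tool x,z mm [5.4 1.5] pts 11402 3591
axis world [-0.379 -0.021  0.925] center [ 0.5577 -0.1612  0.1286] mouth [ 0.5851 -0.1597  0.062 ]
```

servo_tool([
  [0.05,0,0.12,0],
  [0.1,0,0.25,0],
  [0.1,0,0.25,0],
])

```text
t: 12.82
tool_pos: [0.5535, -0.161, 0.1093]
ee_rot: [1.0, 0.009, 0.004, -0.008]
contact_force: [-2.9, 0.8, 4.3]
width: 0.0332
```

servo_tool([
  [0.04,0,0.1,0],
  [0.08,0,0.2,0],
  [0.08,0,0.2,0],
])

```text
t: 13.07
tool_pos: [0.5538, -0.1611, 0.1093]
ee_rot: [1.0, 0.009, 0.003, -0.008]
contact_force: [-10.2, 2.1, 13.5]
width: 0.0335
```

The force eased (5.9 → 4.3 N) and then rose sharply to about 18 N along the axis with no further travel, so it's at the hard stop. Checking with pictures while the push holds.

```bash
python3 - <<'E'
from h import *
w=sens()["frame"]; s=cap("side"); goto([.5313,-.1595,.175],1.4)
W=cloud(s);P=W.reshape(-1,3);P=P[(abs(P[:,1]+.16)<.04)&(P[:,2]>.115)&(P[:,2]<.185)&(P[:,0]>.62)&(P[:,0]<.7)]
n=np.linalg.svd(P-P.mean(0),full_matrices=False)[2][2];n*=np.sign(n[0]);print("cover n",n.round(3),len(P))
a=cv2.resize(s["frame"][215:345,255:385],(400,400),interpolation=cv2.INTER_CUBIC); b=cv2.resize(w[120:440,160:480],(400,400))
cv2.imwrite("pics/a2.png",np.hstack([a,b])[:,:,::-1])
E
```

```text
tilt deg [23.54 21.08] center rel grasp, tool x,z mm [5.4 1.4] pts 11419 3510
axis world [-0.385 -0.022  0.923] center [ 0.5591 -0.1613  0.1267] mouth [ 0.5868 -0.1597  0.0603]
t 13.17 pos [ 0.5538 -0.1611  0.1093] yaw 1.04 z [ 0.006  0.016 -1.   ] F [-11.    1.5  13.3] w 0.0333
shift cm [-2.2  -0.3  -6.58] spin -0.4
cover n [ 1.     0.025 -0.001] 706
```

View pics/a2.png

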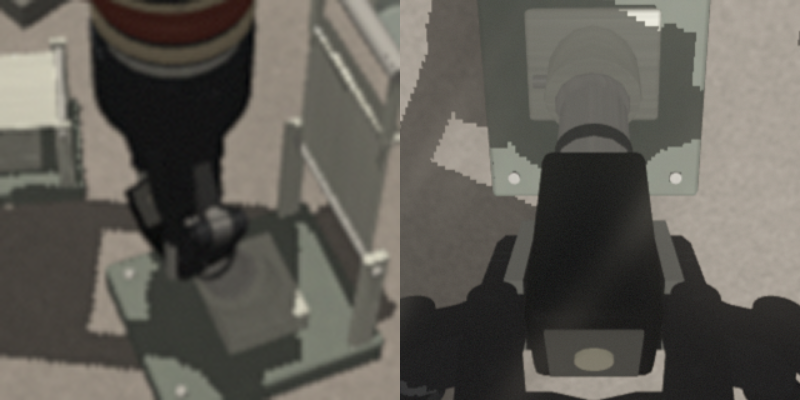

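The coupler covers the sleeve right down at the boss (right half, ~(593,60)) and no brass shows; the cover is still upright. I'll ease the top slightly towards the robot to square it up, keeping the push on.

servo_tool([
  [0.03,0,0.22,0],
  [0,0,0.25,0],
  [-0.06,0,0.27,0],
  [-0.06,0,0.27,0],
  [-0.06,0,0.27,0],
])

```text
t: 13.58
tool_pos: [0.5536, -0.1611, 0.1092]
ee_rot: [1.0, 0.009, 0.003, -0.008]
contact_force: [-8.5, 2.6, 12.9]
width: 0.0333
```

```bash
python3 - <<'E'
from h import *
sens(); goto([.5313,-.1595,.175],1.4)
E
```

```text
tilt deg [23.04 19.94] center rel grasp, tool x,z mm [5.4 1.3] pts 11396 3680
axis world [-0.372 -0.022  0.928] center [ 0.5589 -0.1613  0.1266] mouth [ 0.5857 -0.1598  0.0598]
t 13.63 pos [ 0.5536 -0.1611  0.1092] yaw 1.06 z [ 0.006  0.016 -1.   ] F [-7.2  3.  13.1] w 0.0332
shift cm [-2.19 -0.31 -6.59] spin -0.3
```

servo_tool([
  [-0.05,0,0.27,0],
  [-0.12,0,0.32,0],
  [-0.2,0,0.35,0],
  [-0.2,0,0.35,0],
  [-0.2,0,0.35,0],
])

```text
t: 14.05
tool_pos: [0.5533, -0.1611, 0.109]
ee_rot: [1.0, 0.009, 0.005, -0.008]
contact_force: [-6.1, 3.3, 13.7]
width: 0.0335
```

```bash
python3 - <<'E'
from h import *
sens(); goto([.5313,-.1595,.175],1.4)
E
```

```text
tilt deg [23.45 21.59] center rel grasp, tool x,z mm [5.4 1.4] pts 11467 3543
axis world [-0.392 -0.022  0.92 ] center [ 0.5585 -0.1613  0.1263] mouth [ 0.5868 -0.1598  0.0601]
t 14.1 pos [ 0.5533 -0.1612  0.109 ] yaw 1.08 z [ 0.01   0.016 -1.   ] F [-5.5  3.4 12.7] w 0.0335
shift cm [-2.13 -0.31 -6.62] spin -0.3
```

```bash
python3 - <<'E'
from h import *
print(ticket.hand_in()); goto([.5313,-.1595,.175],1.4)
E
```

```text
the job is handed in; nothing more can be done
None
the job is handed in; nothing more can be done
```

The cover is up, the sensor is pressed onto the nipple with its sleeve down, and I handed the job in at about 14.1 s with the gripper still holding it.

- **Cover:** I pinched the bar, swung the cover up and released it. My last check read about 90°, and it stayed there.
- **Sensor tilt:** The tool itself can't tilt. I gripped the sensor and pivoted it between the pads by shifting the tool while the coupler's end was still in the fixed cradle. I then pushed it along the nipple's axis.
- **Seating:** The force eased to about 4 N, then rose sharply with no further travel, which fits the sleeve snapping down onto its stop. The coupler mouth measured (0.587, -0.160, 0.060), within about 1 mm of the expected home position. The final push along the axis was about 15 N, against a spring force of about 6 N.
- **Not quite agreed:** The tilt readings differed: the sensor's front face gave about 24.0° and its top face about 22°, against the nipple's 25.2°. It may therefore sit 1–3° off square. There is also about 1° of sideways lean from the tool, and squaring moves at the end changed little.
- **Glassware and bottles:** My path stayed clear of them, but I did not measure them again at the end.

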